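# Dial a channel code on a thumbwheel selector and enter it

### The job

Dial the three thumbwheels of the channel selector so that red, purple and blue (left, middle and right wheel, as seen from the robot) stand at the white pointers, each clicked home, then push the green enter button all the way down and let it come up again. Press gently, always below 25 N, and leave the glassware and jars round it where they are.

Things in the scene. Friction and masses are not known exactly. Their poses are not given: they have to be found in the camera images.
- selector: Grey box fixed to the bench, 110 x 245 x 72 mm high, three thumbwheels in its top (y = +75, +25, -25 mm), green button at y = -85. Origin: centre of its underside; x front to back, y left, z up. Wheels: radius 34, width 18, axle along y, 54 mm up. Black cheeks beside each wheel (79 high, 56 long, 31 apart outside) carry the white pointers at x = 0; the rim stands about 9 mm above them. 25 N breaks it.
- rim_left (a point): Highest point of the left thumbwheel's rim as designed, 88 mm above the bench, midway between its white pointers; fixed in the selector, does not turn. The axle is worn: the real rim stands up to 2.5 mm higher or lower, to be felt. The wheel is rigid with a smooth rim: pressed down by some 7 to 14 N it follows a dragging fingertip, pressed less it slips.
- wheel_left (a joint): Angle in rad of the left thumbwheel; its eight clicks, 0.785 apart: 0 white, 0.785 yellow, 1.571 orange, 2.356 red, 3.142 purple, 3.927 blue, 4.712 green, 5.498 black at the pointers; end stops just beyond. Grows as the rim's top is dragged away from the robot (selector +x), falls the other way. Turning takes about 2.5 N at the rim; released, it springs to the nearest click.
- rim_mid (a point): Highest point of the middle thumbwheel's rim as designed, 88 mm above the bench, midway between its white pointers; fixed in the selector, does not turn. The axle is worn: the real rim stands up to 2.5 mm higher or lower, to be felt. The wheel is rigid with a smooth rim: pressed down by some 7 to 14 N it follows a dragging fingertip, pressed less it slips.
- wheel_mid (a joint): Angle in rad of the middle thumbwheel; its eight clicks, 0.785 apart: 0 white, 0.785 yellow, 1.571 orange, 2.356 red, 3.142 purple, 3.927 blue, 4.712 green, 5.498 black at the pointers; end stops just beyond. Grows as the rim's top is dragged away from the robot (selector +x), falls the other way. Turning takes about 2.5 N at the rim; released, it springs to the nearest click.
- rim_right (a point): Highest point of the right thumbwheel's rim as designed, 88 mm above the bench, midway between its white pointers; fixed in the selector, does not turn. The axle is worn: the real rim stands up to 2.5 mm higher or lower, to be felt. The wheel is rigid with a smooth rim: pressed down by some 7 to 14 N it follows a dragging fingertip, pressed less it slips.
- wheel_right (a joint): Angle in rad of the right thumbwheel; its eight clicks, 0.785 apart: 0 white, 0.785 yellow, 1.571 orange, 2.356 red, 3.142 purple, 3.927 blue, 4.712 green, 5.498 black at the pointers; end stops just beyond. Grows as the rim's top is dragged away from the robot (selector +x), falls the other way. Turning takes about 2.5 N at the rim; released, it springs to the nearest click.
- enter_top (a point): Centre of the top face of the round green enter button (30 mm across), when up 94 mm above the bench; it moves down with the button; the black collar round it is 46 mm across and 84 mm high.
- enter (a joint): Travel of the button in m: 0 up, 0.006 fully down, spring return; fully down takes 5 N.
- crucible_base (a point): Bystander: small white porcelain crucible, 40x40x34 mm; point at the centre of its underside.
- powder_jar_base (a point): Bystander: white sample jar with white lid, 60x60x85 mm; point at the centre of its underside.
- green_jar_base (a point): Bystander: open green jar, 68x68x99 mm; point at the centre of its underside.
- sample_tube_base (a point): Bystander: lying clear tube with blue cap, 34x101x34 mm; point under its middle, on the bench.
- dropper_bottle_base (a point): Bystander: small bottle with a red dropper bulb, 42x42x107 mm; point at the centre of its underside.

How it is judged:
By the outcome, as a careful person would: the job done as asked, in the order asked, and still so for the second after the job is handed in, with the robot touching nothing.
It also fails if it takes over 72 s, if anything falls off the work surface, if the arm or the gripper's body presses on something with over 40 N, if the wrist force passes 120 N, or if a joint passes its speed limit or range.

### The arm

A 7-joint arm with a two-finger parallel gripper is mounted at the origin on a cart in front of the work surface, level with it; the furniture and walls round the work are solid. World frame = base frame: x ahead of the robot, y to its left, z up, the work surface at z = 0. Lengths are in m, angles in rad, forces in N, time in s.
With the tool pointing down it reaches from about 0.375 to 0.925 m from the base axis. Payload 3.1 kg.
Tool frame: the origin (TCP) lies midway between the tips of the shut fingers; the grasp point (between the pads) lies 19 mm behind it; z points along the fingers, y is the line along which they close (so a half turn about z gives the same grasp; the last joint's range is limited). The gripper opens to 85 mm and grips with 20 to 120 N. Pads are 22 mm wide; open, the fingers measure 114 mm over their backs; the gripper's body (76 mm by 85 mm) begins 54 mm behind the grasp point. The pads swing forward as they close: fully open they stand 13 mm farther back than shut.
Start: joints at [-1.367, 0.383, 0.044, 1.598, -0.018, 1.161, -0.05], TCP at [0.193, 0.621, 0.231] pointing down, gripper open.
Joint ranges: [-2.61, 2.61], [-0.41, 2.15], [-1.48, 1.57], [0, 2.5], [-1.57, 4.71], [0.05, 1.97], [-2.85, 2.85]. Speed limits (rad/s): [2.79, 2.79, 3.14, 3.14, 3.14, 3.14, 3.14].

### API

Orientations are given as a unit quaternion [w, x, y, z].
In Python, from station import state, capture, finish_job, cut_out gives the robot as it stands.
- The arm moves only by the tool jog_arm, never from a script. Its argument "moves" is one flat list of numbers, 7 for each row, row after row: the closure, from 0 (fully open) to 1 (shut), then the shift along the tool's x, y, z in mm, then the turn, a rotation vector about the tool's x, y, z in degrees. A call has 1 to 20 rows; each row is the pose to reach, as a shift and turn from the pose commanded when the call began, along the tool's axes at that moment; what a row does not reach only later rows make up. A row lasts 1/8 s, in which the tool goes at most 62.5 mm and 10.7 degrees, less where a joint would pass 70% of its speed; a pose out of reach is approached as far as the arm can. A call with a gripper value outside its range is refused whole. The fingers move at their own pace and stop on an object; the grip force is fixed at half the most. Time passes only in rows, so rows that repeat a pose let the fingers close. It gives the time, the measured TCP pose, the force, the opening and the grip force at its end, in the units of the state.
- state(): the state, without advancing time (a new reading comes with each control period).
- capture(name): name is "side" or "top"; returns a dict with "frame" (384x512x3 uint8, red, green, blue), "mtx" (3x3 intrinsics, pixels), "cam_to_world" (4x4, takes a point from camera to world coordinates). Camera axes: x right, y down, z forward; pixel columns grow to the right and rows downward; lengths in m; the calibration is good to about 2 mm. A picture is of the moment at which its call begins. There is no depth.
- finish_job(): hands the job in; it is judged then, once.
Trained networks look in a picture, given as the dict that the camera call returned (one of the last four; its "shot" number tells which), for a name from the list of things; names that differ only in an ending like _2 or _b are one class to them, and where a whole thing is asked for, a point or a joint stands for the part that bears it (a point fixed in the world has none). Each returns a list of dicts, best first, with "score" (0 to 1); they miss things now and then, are a little off and sometimes report something else, mostly with a low value. They report only what shows in the picture. A call takes as long as a camera call.
- cut_out(target, picture): "mask" (384x512 bool, what is visible of it) and "xy" ([column, row] in pixels, amid what is visible of it).
The state is a dict: "time_s": time; "qpos": joint angles; "qd": joint speeds; "effort": joint torques, N m; "position": TCP position; "tcp_rot": TCP orientation; "wrist_force": force on the tool from outside, world axes, zero at the start; "torque": the same for the moment, N m; "finger_gap": opening from 0.0 (shut) to 1.0 (fully open); "finger_force": force on a finger pad.
Only numpy, scipy, OpenCV 4.12 (cv2) and the standard library are available. Lean on these libraries where they do the work, as an engineer would, in place of code of your own. Each camera call takes 0.05 s, during which the arm holds its last target. There are 200 camera calls.

## Working session

There is one attempt and no reset: what is moved stays moved. The work goes in short steps, Python scripts to look and compute and a tool call to move; the robot and the scene stay as the last step left them, time stands still between calls to the robot, and variables do not carry over. Pictures are saved under pics/ and viewed, at most 10 in all, crops included, and the job is handed in when it is done.

Besides the shell and the picture viewer there is one more tool, called as a command line: name --argument value ..., lists and objects as JSON in quotes. jog_arm: Moves the arm, as the interface text tells. Its arguments: {"type":"object","properties":{"moves":{"type":"array","items":{"type":"number"}}},"required":["moves"]}

```bash
mkdir -p pics; ls
cat > h.py <<'E'
import numpy as np, cv2
from station import state, capture, finish_job, cut_out
def ray(p,uv):
    d=np.linalg.inv(p["mtx"])@[uv[0],uv[1],1]; T=np.array(p["cam_to_world"]); return T[:3,3],T[:3,:3]@d
def atz(p,uv,z):
    o,d=ray(p,uv); return o+d*(z-o[2])/d[2]
def px(p,X):
    T=np.linalg.inv(p["cam_to_world"]); c=T[:3,:3]@np.array(X)+T[:3,3]; u=np.array(p["mtx"])@c; return u[:2]/u[2]
def save(p,n,crop=None,s=1):
    f=p["frame"]
    if crop: f=f[crop[1]:crop[3],crop[0]:crop[2]]
    cv2.imwrite("pics/"+n,cv2.resize(f[:,:,::-1],None,fx=s,fy=s,interpolation=cv2.INTER_CUBIC))
E
python3 - <<'E'
from h import *
s=state(); print(s)
ims=[]
for n in("top","side"):
    p=capture(n); ims.append(p); save(p,n+".png",s=1.5)
    T=np.array(p["cam_to_world"]); print(n,T[:3,3].round(3),T[:3,2].round(3))
    for t in("selector","wheel_left","wheel_mid","wheel_right","enter_top","green_jar_base","dropper_bottle_base","powder_jar_base"):
        print(t,[(round(float(d["score"]),2),np.round(d["xy"],1).tolist(),int(d["mask"].sum()),atz(p,d["xy"],.08).round(3).tolist()) for d in cut_out(t,p)[:3]])
E
```

```text
pics
{'time_s': 0.0, 'qpos': array([-1.36677849,  0.38384871,  0.04384373,  1.59958145, -0.01792077,
        1.16116302, -0.049892  ]), 'qd': array([-0.00012023, -0.00231581,  0.00208536, -0.00015178,  0.00141155,
        0.00013182,  0.00054748]), 'effort': array([ 4.44381794e-04, -4.33464253e+01,  1.02445342e+00, -2.49508685e+01,
        1.05047625e-02,  1.15694676e-02,  2.63081290e-06]), 'position': array([0.192944  , 0.61972411, 0.22987496]), 'tcp_rot': array([-1.33798491e-04,  1.50301916e-01,  9.88639284e-01, -1.29705286e-03]), 'wrist_force': array([ 0.20508715, -0.21255634,  0.71454556]), 'torque': array([ 0.00777386, -0.0579474 ,  0.01541138]), 'finger_force': 0.0, 'finger_gap': 1.0006244259057822}
top [0.492 0.05  1.218] [ 0.055 -0.034 -0.998]
selector [(0.59, [251.6, 206.3], 2809, [0.523, 0.037, 0.08])]
wheel_left [(0.42, [231.4, 196.8], 171, [0.55, 0.097, 0.08]), (0.15, [249.9, 205.7], 2837, [0.525, 0.042, 0.08])]
wheel_mid [(0.61, [247.5, 203.2], 154, [0.532, 0.05, 0.08]), (0.17, [256.5, 208.9], 2763, [0.516, 0.023, 0.08])]
wheel_right []
enter_top [(0.57, [283.5, 211.6], 85, [0.51, -0.057, 0.08])]
green_jar_base [(0.56, [251.0, 136.2], 459, [0.731, 0.044, 0.08])]
dropper_bottle_base [(0.54, [365.4, 207.1], 197, [0.529, -0.301, 0.08])]
powder_jar_base [(0.93, [346.6, 225.9], 404, [0.472, -0.245, 0.08])]
side [ 0.648 -1.001  0.492] [-0.069  0.926 -0.37 ]
selector [(0.96, [238.2, 201.6], 2032, [0.53, -0.079, 0.08])]
wheel_left [(0.38, [234.9, 197.7], 2080, [0.517, -0.051, 0.08])]
wheel_mid [(0.59, [242.6, 185.5], 35, [0.53, 0.049, 0.08])]
wheel_right [(0.7, [222.0, 171.8], 92, [0.441, 0.181, 0.08])]
enter_top [(0.48, [231.4, 195.7], 73, [0.505, -0.037, 0.08])]
green_jar_base []
dropper_bottle_base [(0.73, [227.0, 258.5], 548, [0.54, -0.375, 0.08]), (0.7, [223.0, 172.5], 94, [0.446, 0.173, 0.08])]
powder_jar_base [(0.92, [206.2, 240.9], 913, [0.482, -0.305, 0.08])]
```

View pics/top.png

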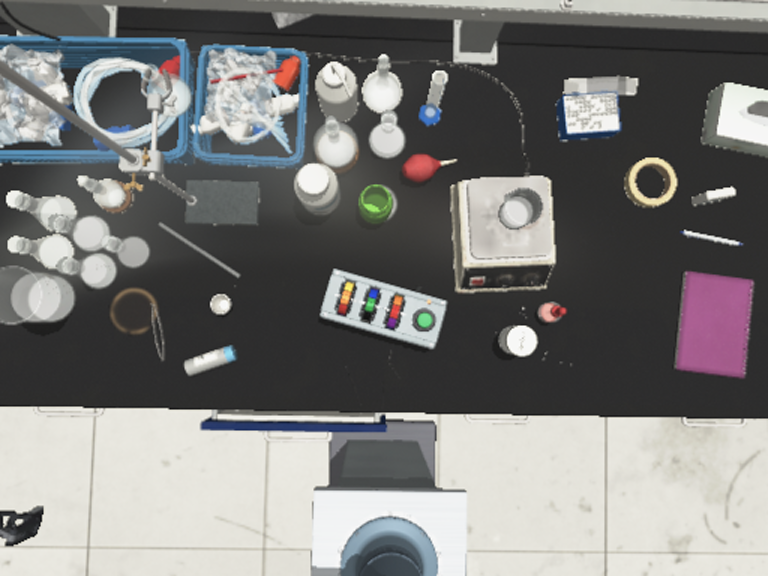

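Run:
```python
from h import *
p=capture("top"); save(p,"topc.png",(200,170,310,240),7)
m=cut_out("selector",p)[0]["mask"]
c,_=cv2.findContours(m.astype('uint8'),cv2.RETR_EXTERNAL,cv2.CHAIN_APPROX_NONE)
c=max(c,key=cv2.contourArea)[:,0,:]
w=np.array([atz(p,q,.072)[:2] for q in c],np.float32)*1000
print(cv2.minAreaRect(w), cv2.boxPoints(cv2.minAreaRect(w)))
q=capture("side"); save(q,"sidec.png",(190,150,300,240),6)
```

```text
((531.3211669921875, 25.839576721191406), (233.66929626464844, 115.95623016357422), 75.08702087402344) [[ 445.22827  -72.13907]
 [ 557.2789  -101.9806 ]
 [ 617.41406  123.81822]
 [ 505.36346  153.65976]]
```

View crop.

The top view shows the selector at about (255,206) px raw, turned about −15°. The button is on the right, and the nearest neighbours are well clear.

View pics/topc.png

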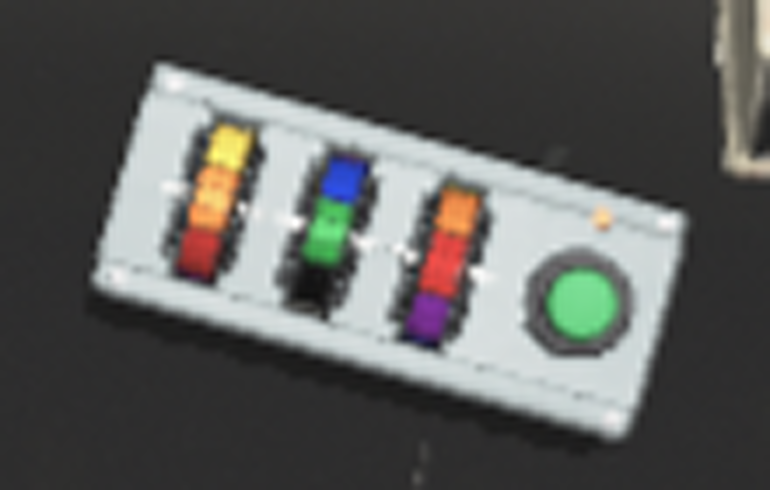

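View pics/sidec.png

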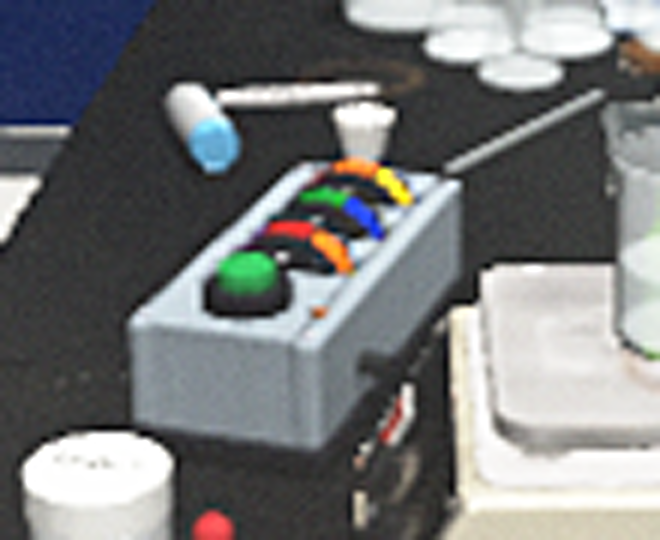

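Close view: left wheel is at orange, with red on the robot's side (needs +1 click). Middle is at green (needs −2) and right is at red (needs +2). In crop pixels the wheel tops are at about (213,197), (327,232) and (443,263), and the button is at (582,303). I'll fit the pose from these.

```bash
cat > fit.py <<'E'
from h import *
from scipy.optimize import least_squares
p=capture("top")
U=[(213,197),(327,232),(443,263),(582,303),(160,65),(688,215),(625,437),(95,287)]
M=np.array([[0,75,88],[0,25,88],[0,-25,88],[0,-85,94],[55,122.5,72],[55,-122.5,72],[-55,-122.5,72],[-55,122.5,72]])/1e3
U=[((u+.5)/7-.5+200,(v+.5)/7-.5+170) for u,v in U]
W=np.array([atz(p,u,m[2])[:2] for u,m in zip(U,M)])
def tr(q): 
    c,s=np.cos(q[2]),np.sin(q[2]); return np.c_[q[0]+c*M[:,0]-s*M[:,1], q[1]+s*M[:,0]+c*M[:,1]]
r=least_squares(lambda q:(tr(q)-W).ravel(),[.53,.026,-.26])
print("pose",r.x,np.degrees(r.x[2])); print(((tr(r.x)-W)*1000).round(1)); print(tr(r.x)[:4].round(4))
from scipy.spatial.transform import Rotation as R
s=state(); w=s["tcp_rot"]; Rt=R.from_quat([*w[1:],w[0]]).as_matrix()
print(Rt.round(3)); 
for t in tr(r.x)[:4]: print("tool shift to",((Rt.T@(np.r_[t,.15]-s["position"]))*1000).round(1))
print("yaw of -tool x",np.degrees(np.arctan2(-Rt[1,0],-Rt[0,0])))
E
python3 fit.py
```

```text
pose [ 0.52670956  0.02693949 -0.25284824] -14.487136913460168
[[-0.9 -1.5]
 [ 0.  -2. ]
 [-0.7 -1.7]
 [-0.4 -1.7]
 [ 8.   6.1]
 [ 4.7 -5.3]
 [-7.  -2.8]
 [-3.8  9. ]]
[[ 0.5455  0.0996]
 [ 0.533   0.0511]
 [ 0.5205  0.0027]
 [ 0.5054 -0.0554]]
[[-0.955  0.297 -0.   ]
 [ 0.297  0.955 -0.   ]
 [ 0.    -0.    -1.   ]]
tool shift to [-491.2 -392.8   81.3]
tool shift to [-493.7 -442.8   81.3]
tool shift to [-496.1 -492.7   81.3]
tool shift to [-499.1 -552.7   81.3]
yaw of -tool x -17.28783103563355
```

jog_arm --moves '[1,-20,-16,0,0,0,0,1,-50,-40,0,0,0,0,1,-85,-68,0,0,0,0,1,-120,-96,0,0,0,0,1,-160,-128,0,0,0,0,1,-200,-160,0,0,0,0,1,-240,-192,0,0,0,0,1,-280,-224,0,0,0,0,1,-320,-256,0,0,0,0,1,-360,-288,0,0,0,0,1,-400,-320,0,0,0,-1,1,-440,-350,0,0,0,-2,1,-470,-372,20,0,0,-2.8,1,-485,-385,50,0,0,-2.8,1,-491,-390,80,0,0,-2.8,1,-491,-390,100,0,0,-2.8,1,-491,-390,110,0,0,-2.8,1,-491,-390,110,0,0,-2.8]'

```text
time_s: 3.35
position: [0.5457, 0.1025, 0.1209]
tcp_rot: [-0.0, 0.126, 0.992, -0.0]
wrist_force: [0.5, 0.2, -0.1]
finger_gap: 0.001
finger_force: 0.0
```

Run:
```python
from h import *
s=state(); print(s["position"],s["tcp_rot"],s["wrist_force"],s["finger_gap"])
p=capture("top"); save(p,"t2.png",(200,170,310,240),6)
q=capture("side"); save(q,"s2.png",(190,120,300,220),6)
print(px(q,s["position"]),(px(q,s["position"])-[190,120])*6)
```

```text
[0.54570458 0.1024992  0.12088811] [-4.91510006e-04  1.25867196e-01  9.92046952e-01 -2.26916690e-04] [ 0.52751535  0.19144216 -0.11475918] 0.0014480091693586565
[248.77654349 168.2967712 ] [352.65926094 289.7806272 ]
```

View pics/s2.png

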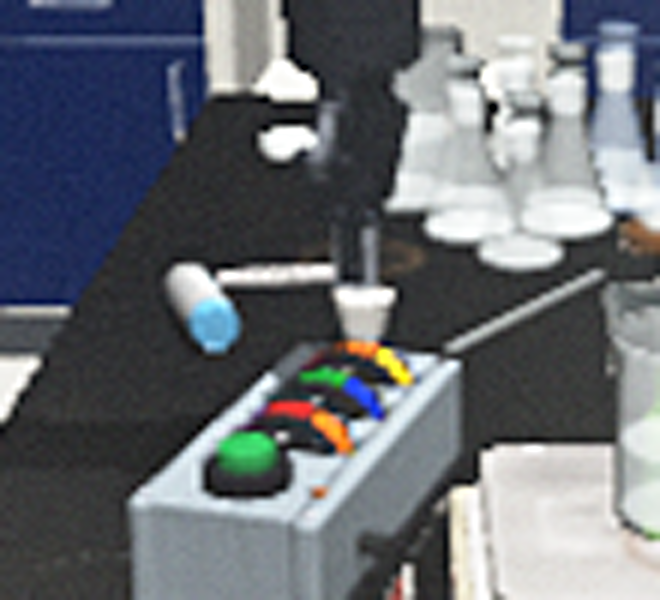

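The side view shows the closed fingertips at about (355,285) in the crop, above the left wheel as intended. Next I'll go down and feel for the rim.

jog_arm --moves '[1,0,0,10,0,0,0,1,0,0,20,0,0,0,1,0,0,26,0,0,0,1,0,0,29,0,0,0,1,0,0,29.5,0,0,0,1,0,0,29.5,0,0,0]'

```text
time_s: 4.2
position: [0.5463, 0.1023, 0.0919]
tcp_rot: [0.0, 0.126, 0.992, 0.0]
wrist_force: [0.5, -0.4, 0.5]
finger_gap: 0.0
finger_force: 0.0
```

jog_arm --moves '[1,0,0,0.7,0,0,0,1,0,0,0.7,0,0,0]'

```text
time_s: 4.45
position: [0.5462, 0.1024, 0.0912]
tcp_rot: [0.0, 0.126, 0.992, 0.0]
wrist_force: [-0.4, -0.9, -0.1]
finger_gap: -0.002
finger_force: 0.0
```

jog_arm --moves '[1,0,0,0.7,0,0,0,1,0,0,0.7,0,0,0]'

```text
time_s: 4.7
position: [0.5461, 0.1023, 0.0903]
tcp_rot: [-0.0, 0.126, 0.992, -0.0]
wrist_force: [0.1, 0.2, -0.0]
finger_gap: 0.003
finger_force: 0.0
```

jog_arm --moves '[1,0,0,0.6,0,0,0,1,0,0,0.6,0,0,0]'

```text
time_s: 4.95
position: [0.546, 0.1023, 0.0897]
tcp_rot: [-0.0, 0.126, 0.992, -0.0]
wrist_force: [-0.5, 0.7, -0.1]
finger_gap: 0.001
finger_force: 0.0
```

jog_arm --moves '[1,0,0,0.6,0,0,0,1,0,0,0.6,0,0,0]'

```text
time_s: 5.2
position: [0.5462, 0.1023, 0.0893]
tcp_rot: [0.0, 0.126, 0.992, 0.0]
wrist_force: [-0.5, -0.6, 0.9]
finger_gap: -0.001
finger_force: 0.5
```

jog_arm --moves '[1,0,0,0.6,0,0,0,1,0,0,0.6,0,0,0]'

```text
time_s: 5.45
position: [0.5465, 0.1023, 0.0892]
tcp_rot: [0.0, 0.126, 0.992, 0.0]
wrist_force: [-0.6, -0.1, 3.9]
finger_gap: -0.001
finger_force: 2.5
```

jog_arm --moves '[1,0,0,-3,0,0,0,1,10,0,-3,0,0,0,1,10,0,-1,0,0,0,1,10,0,0,0,0,0,1,10,0,0,0,0,0]'

```text
time_s: 6.08
position: [0.5357, 0.1052, 0.089]
tcp_rot: [-0.001, 0.126, 0.992, 0.0]
wrist_force: [-3.6, 0.1, 6.1]
finger_gap: 0.002
finger_force: 3.1
```

jog_arm --moves '[1,0,0,1,0,0,0,1,0,0,1,0,0,0]'

```text
time_s: 6.32
position: [0.5366, 0.105, 0.0889]
tcp_rot: [-0.0, 0.126, 0.992, 0.0]
wrist_force: [-3.5, 0.1, 10.5]
finger_gap: 0.001
finger_force: 4.9
```

jog_arm --moves '[1,-3,0,0,0,0,0,1,-6,0,0,0,0,0,1,-9,0,0,0,0,0,1,-10,0,0,0,0,0]'

```text
time_s: 6.82
position: [0.548, 0.102, 0.0892]
tcp_rot: [0.002, 0.126, 0.992, 0.0]
wrist_force: [-0.6, -0.8, 7.3]
finger_gap: 0.001
finger_force: 3.7
```

jog_arm --moves '[1,-3,0,0,0,0,0,1,-6,0,0,0,0,0,1,-9,0,0,0,0,0,1,-12,0,0,0,0,0,1,-12,0,0,0,0,0]'

```text
time_s: 7.45
position: [0.5597, 0.0989, 0.0883]
tcp_rot: [0.002, 0.126, 0.992, 0.0]
wrist_force: [2.6, -0.5, 5.1]
finger_gap: -0.003
finger_force: 2.6
```

jog_arm --moves '[1,0,0,-4,0,0,0,1,0,0,-30,0,0,0,1,20,-20,-60,0,0,0,1,10,-49,-60,0,0,0,1,10,-49,-60,0,0,0]'

```text
time_s: 8.07
position: [0.5338, 0.0519, 0.1469]
tcp_rot: [-0.002, 0.128, 0.992, -0.001]
wrist_force: [0.3, 1.5, 0.2]
finger_gap: 0.0
finger_force: 0.0
```

```bash
cat > look.py <<'E'
from h import *
import sys
s=state(); print(s["position"],s["wrist_force"])
a=capture("top"); b=capture("side")
A=cv2.resize(a["frame"][170:240,200:310],None,fx=6,fy=6,interpolation=cv2.INTER_CUBIC)
B=cv2.resize(b["frame"][165:213,210:262],None,fx=6,fy=6,interpolation=cv2.INTER_CUBIC)
C=np.zeros((A.shape[0]+B.shape[0]-180 if 0 else max(A.shape[0],B.shape[0]),800,3),np.uint8)
A=A[:,60:548]; C[:A.shape[0],:488]=A; C[:B.shape[0],488:800]=B
cv2.imwrite("pics/"+sys.argv[1],C[:,:,::-1])
E
python3 look.py l1.png
```

```text
[0.53375088 0.05185326 0.14690165] [0.30574172 1.51560404 0.16839576]
```

View pics/l1.png

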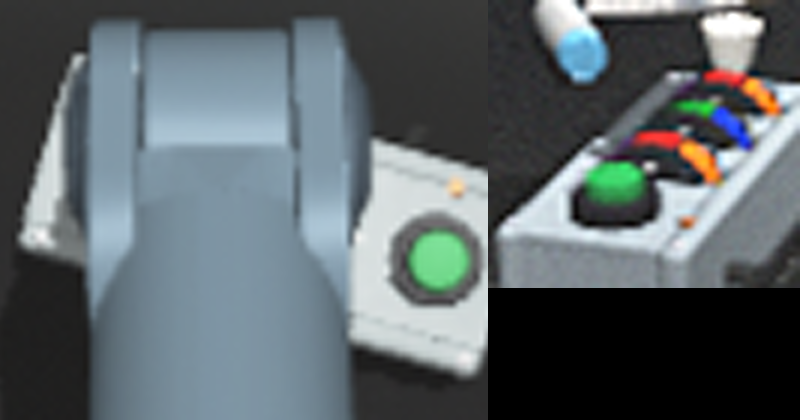

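The left wheel now shows red at the pointer, seen at the top right of the side inset. Now the middle wheel: approach on the far side and feel for the rim.

jog_arm --moves '[1,-5,0,20,0,0,0,1,-9,0,40,0,0,0,1,-9,0,50,0,0,0,1,-9,0,54,0,0,0,1,-9,0,55.5,0,0,0,1,-9,0,55.5,0,0,0]'

```text
time_s: 8.93
position: [0.5448, 0.0522, 0.0925]
tcp_rot: [0.0, 0.126, 0.992, 0.0]
wrist_force: [0.4, -0.1, 0.7]
finger_gap: 0.002
finger_force: 0.0
```

jog_arm --moves '[1,0,0,1,0,0,0,1,0,0,1,0,0,0]'

```text
time_s: 9.18
position: [0.5446, 0.0522, 0.0914]
tcp_rot: [0.0, 0.126, 0.992, 0.0]
wrist_force: [-0.1, 0.1, 0.1]
finger_gap: -0.003
finger_force: 0.0
```

jog_arm --moves '[1,0,0,1,0,0,0,1,0,0,1,0,0,0]'

```text
time_s: 9.43
position: [0.5444, 0.0522, 0.09]
tcp_rot: [-0.0, 0.126, 0.992, -0.0]
wrist_force: [0.3, -0.3, 0.3]
finger_gap: 0.0
finger_force: 0.0
```

jog_arm --moves '[1,0,0,1,0,0,0,1,0,0,1,0,0,0]'

```text
time_s: 9.68
position: [0.5448, 0.0521, 0.0894]
tcp_rot: [0.0, 0.126, 0.992, 0.0]
wrist_force: [-1.0, -0.3, 2.7]
finger_gap: -0.0
finger_force: 1.2
```

jog_arm --moves '[1,0,0,0.7,0,0,0,1,0,0,1.3,0,0,0,1,0,0,1.3,0,0,0]'

```text
time_s: 10.05
position: [0.5456, 0.052, 0.0891]
tcp_rot: [0.001, 0.126, 0.992, 0.0]
wrist_force: [-1.4, -0.2, 8.1]
finger_gap: -0.002
finger_force: 3.6
```

jog_arm --moves '[1,3,0,0,0,0,0,1,6,0,0,0,0,0,1,9,0,0,0,0,0,1,11,0,0,0,0,0]'

```text
time_s: 10.55
position: [0.5366, 0.0544, 0.0897]
tcp_rot: [0.003, 0.126, 0.992, 0.0]
wrist_force: [1.0, -2.3, 8.1]
finger_gap: -0.003
finger_force: 3.9
```

jog_arm --moves '[1,3,0,0,0,0,0,1,6,0,0.2,0,0,0,1,9,0,0.4,0,0,0,1,12,0,0.6,0,0,0,1,12,0,0.6,0,0,0]'

```text
time_s: 11.18
position: [0.5224, 0.0581, 0.089]
tcp_rot: [-0.0, 0.126, 0.992, 0.001]
wrist_force: [-3.2, 0.4, 15.1]
finger_gap: 0.001
finger_force: 7.6
```

jog_arm --moves '[1,0,0,-4,0,0,0,1,0,0,-8,0,0,0,1,-12,0.5,-8,0,0,0,1,-23,1,-8,0,0,0,1,-23,1,-8,0,0,0]'

```text
time_s: 11.8
position: [0.5461, 0.0526, 0.0951]
tcp_rot: [0.0, 0.127, 0.992, -0.0]
wrist_force: [0.5, 1.0, -0.0]
finger_gap: -0.002
finger_force: 0.0
```

```bash
cat > col.py <<'E'
from h import *
b=capture("side"); s=state(); print(s["position"],s["wrist_force"])
import numpy as np
ps=np.array([.5338,.0531]) 
for n,(x,y) in dict(left=(.5464,.1011),mid=(.533,.0531),right=(.5212,.0044)).items():
    out=[]
    for d in(-.016,0,.016):
        h=.054+np.sqrt(.034**2-d*d)
        u=px(b,[x+d*.968,y-d*.25,h]); i,j=np.round(u).astype(int); out.append(b["frame"][j-0:j+2,i-1:i+2].mean((0,1)).astype(int).tolist())
    print(n,"near/top/far",out)
cv2.imwrite("pics/dbg.png",cv2.resize(b["frame"][165:213,210:262,::-1],None,fx=10,fy=10,interpolation=cv2.INTER_CUBIC))
E
python3 col.py
```

```text
[0.54523167 0.05272818 0.09489129] [-0.54016335  0.39849514 -1.30157614]
left near/top/far [[65, 66, 73], [92, 96, 103], [249, 155, 62]]
mid near/top/far [[43, 54, 58], [42, 47, 79], [112, 48, 144]]
right near/top/far [[60, 48, 55], [167, 55, 55], [221, 136, 54]]
```

View pics/dbg.png

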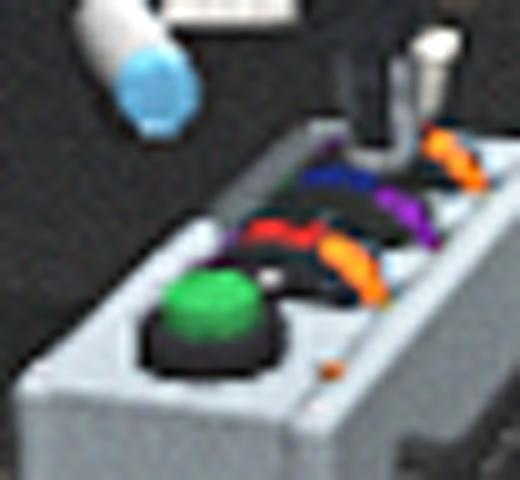

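The middle wheel has moved one click: blue is on top and purple is on the far side. One more stroke is needed.

jog_arm --moves '[1,0,0,3,0,0,0,1,0,0,5,0,0,0,1,0,0,6.2,0,0,0,1,0,0,7,0,0,0,1,0,0,7,0,0,0]'

```text
time_s: 12.48
position: [0.5451, 0.053, 0.0892]
tcp_rot: [0.0, 0.126, 0.992, 0.0]
wrist_force: [-1.9, -0.2, 6.9]
finger_gap: 0.0
finger_force: 2.8
```

jog_arm --moves '[1,0,0,0.5,0,0,0,1,3,0,0.5,0,0,0,1,6,0,0.5,0,0,0,1,9,0,0.5,0,0,0,1,11,0,0.4,0,0,0]'

```text
time_s: 13.1
position: [0.5367, 0.0552, 0.0896]
tcp_rot: [0.003, 0.126, 0.992, 0.0]
wrist_force: [1.8, -1.9, 6.7]
finger_gap: 0.001
finger_force: 3.5
```

jog_arm --moves '[1,3,0,0,0,0,0,1,6,0,0,0,0,0,1,9,0,0.2,0,0,0,1,12,0,0.4,0,0,0,1,12,0,0.4,0,0,0]'

```text
time_s: 13.72
position: [0.5222, 0.0591, 0.089]
tcp_rot: [-0.001, 0.126, 0.992, 0.001]
wrist_force: [-4.8, 0.1, 13.7]
finger_gap: -0.002
finger_force: 6.9
```

jog_arm --moves '[1,0,0,-4,0,0,0,1,0,0,-15,0,0,0,1,0,-20,-20,0,0,0,1,-2,-48,-20,0,0,0,1,-2,-48,-20,0,0,0]'

```text
time_s: 14.35
position: [0.5111, 0.0075, 0.1074]
tcp_rot: [-0.0, 0.129, 0.992, -0.001]
wrist_force: [0.5, -0.2, -0.3]
finger_gap: 0.001
finger_force: 0.0
```

```bash
python3 col.py
```

```text
[0.51158189 0.00951593 0.10737646] [-0.12048868  0.11202445  0.08481032]
left near/top/far [[78, 60, 71], [128, 55, 57], [248, 156, 65]]
mid near/top/far [[55, 51, 77], [92, 54, 116], [192, 55, 52]]
right near/top/far [[53, 47, 50], [161, 57, 56], [221, 135, 53]]
```

View pics/dbg.png

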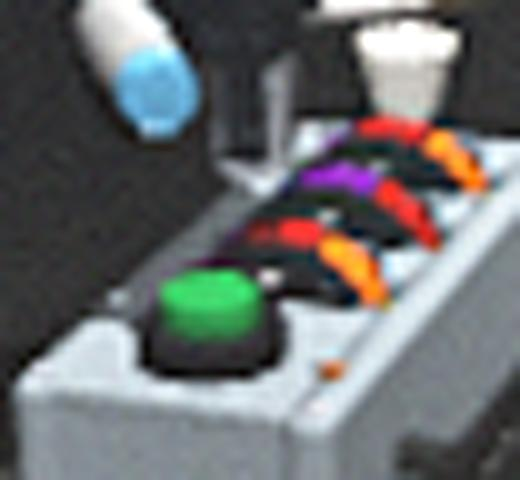

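Left is red and middle is purple. Now the right wheel, from the near side.

jog_arm --moves '[1,0,-2,6,0,0,0,1,0,-2,12,0,0,0,1,0,-2,14.5,0,0,0,1,0,-2,15.5,0,0,0,1,0,-2,15.5,0,0,0]'

```text
time_s: 15.02
position: [0.5119, 0.0101, 0.0918]
tcp_rot: [-0.0, 0.126, 0.992, -0.0]
wrist_force: [-0.9, -0.5, -0.1]
finger_gap: -0.001
finger_force: 0.0
```

jog_arm --moves '[1,0,0,1,0,0,0,1,0,0,1,0,0,0]'

```text
time_s: 15.28
position: [0.512, 0.01, 0.0909]
tcp_rot: [0.0, 0.126, 0.992, 0.0]
wrist_force: [0.5, 0.5, -0.2]
finger_gap: 0.001
finger_force: 0.0
```

jog_arm --moves '[1,0,0,1,0,0,0,1,0,0,1,0,0,0]'

```text
time_s: 15.52
position: [0.5121, 0.0099, 0.09]
tcp_rot: [0.0, 0.126, 0.992, 0.0]
wrist_force: [0.1, 0.6, 0.9]
finger_gap: -0.004
finger_force: 0.4
```

jog_arm --moves '[1,0,0,1,0,0,0,1,0,0,1,0,0,0]'

```text
time_s: 15.78
position: [0.5125, 0.0099, 0.0898]
tcp_rot: [0.0, 0.126, 0.992, 0.0]
wrist_force: [-1.8, -0.2, 6.3]
finger_gap: 0.0
finger_force: 3.1
```

jog_arm --moves '[1,0,0,0.7,0,0,0,1,-3,0,0.7,0,0,0,1,-6,0,0.7,0,0,0,1,-9,0,0.7,0,0,0,1,-11,0,0.7,0,0,0]'

```text
time_s: 16.4
position: [0.5241, 0.0069, 0.0899]
tcp_rot: [0.001, 0.126, 0.992, 0.0]
wrist_force: [-1.4, -0.5, 8.0]
finger_gap: -0.003
finger_force: 4.3
```

jog_arm --moves '[1,-3,0,0,0,0,0,1,-6,0,0.3,0,0,0,1,-9,0,0.6,0,0,0,1,-12,0,0.9,0,0,0,1,-12,0,0.9,0,0,0]'

```text
time_s: 17.02
position: [0.5368, 0.0036, 0.0885]
tcp_rot: [0.003, 0.126, 0.992, 0.0]
wrist_force: [3.4, -1.5, 5.4]
finger_gap: 0.003
finger_force: 3.2
```

jog_arm --moves '[1,0,0,-4,0,0,0,1,0,0,-8,0,0,0,1,12,-1,-8,0,0,0,1,24,-2,-8,0,0,0,1,24,-2,-8,0,0,0]'

```text
time_s: 17.65
position: [0.5081, 0.0087, 0.0946]
tcp_rot: [-0.001, 0.126, 0.992, 0.0]
wrist_force: [-0.6, -0.3, 0.0]
finger_gap: 0.003
finger_force: 0.0
```

```bash
python3 col.py
```

```text
[0.50924673 0.00857148 0.09496965] [0.37135568 0.56821743 0.23624332]
left near/top/far [[76, 59, 69], [127, 54, 53], [248, 155, 63]]
mid near/top/far [[65, 60, 80], [93, 54, 115], [193, 57, 54]]
right near/top/far [[50, 46, 54], [120, 50, 153], [191, 61, 55]]
```

jog_arm --moves '[1,-2,0,3,0,0,0,1,-2,0,4.5,0,0,0,1,-2,0,5.5,0,0,0,1,-2,0,6.2,0,0,0,1,-2,0,6.2,0,0,0]'

```text
time_s: 18.32
position: [0.513, 0.0076, 0.0899]
tcp_rot: [0.0, 0.126, 0.992, 0.0]
wrist_force: [-1.4, 0.0, 5.0]
finger_gap: 0.001
finger_force: 2.7
```

jog_arm --moves '[1,0,0,0.9,0,0,0,1,-3,0,0.9,0,0,0,1,-6,0,0.9,0,0,0,1,-9,0,0.9,0,0,0,1,-11,0,0.9,0,0,0]'

```text
time_s: 18.95
position: [0.5246, 0.0046, 0.0899]
tcp_rot: [0.001, 0.126, 0.992, 0.0]
wrist_force: [-2.2, -0.7, 9.5]
finger_gap: 0.0
finger_force: 4.3
```

jog_arm --moves '[1,-3,0,0,0,0,0,1,-6,0,0.3,0,0,0,1,-9,0,0.6,0,0,0,1,-12,0,0.9,0,0,0,1,-12,0,0.9,0,0,0]'

```text
time_s: 19.58
position: [0.5372, 0.0013, 0.0883]
tcp_rot: [0.003, 0.126, 0.992, -0.0]
wrist_force: [4.6, -1.6, 5.0]
finger_gap: -0.004
finger_force: 2.9
```

jog_arm --moves '[1,0,0,-4,0,0,0,1,0,0,-15,0,0,0,1,10,-20,-25,0,0,0,1,13,-45,-25,0,0,0,1,13,-62,-25,0,0,0,1,13,-62,-25,0,0,0]'

```text
time_s: 20.32
position: [0.5055, -0.0561, 0.1121]
tcp_rot: [-0.001, 0.128, 0.992, -0.0]
wrist_force: [-0.3, -0.5, 0.1]
finger_gap: -0.001
finger_force: 0.0
```

```bash
python3 col.py; python3 look.py l9.png
```

```text
[ 0.50613631 -0.05473947  0.1121045 ] [ 0.3760745  -0.75325231 -0.14073853]
left near/top/far [[76, 59, 67], [125, 53, 56], [249, 156, 63]]
mid near/top/far [[59, 58, 107], [92, 54, 115], [194, 58, 55]]
right near/top/far [[50, 49, 56], [46, 69, 193], [131, 51, 166]]
[ 0.50613631 -0.05473947  0.1121045 ] [ 0.3760745  -0.75325231 -0.14073853]
```

View pics/dbg.png

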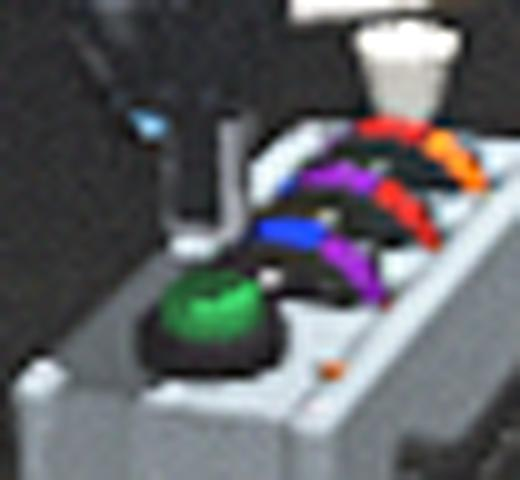

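Red, purple and blue are at the pointers, and the fingertip is over the button. Next is the press.

jog_arm --moves '[1,0,0,8,0,0,0,1,0,0,15,0,0,0,1,0,0,18,0,0,0,1,0,0,20,0,0,0,1,0,0,22,0,0,0,1,0,0,24,0,0,0,1,0,0,24,0,0,0]'

```text
time_s: 21.35
position: [0.5061, -0.0544, 0.0883]
tcp_rot: [-0.001, 0.126, 0.992, 0.0]
wrist_force: [-2.8, 1.5, 4.6]
finger_gap: 0.001
finger_force: 2.3
```

jog_arm --moves '[1,0,0,1,0,0,0,1,0,0,1,0,0,0]'

```text
time_s: 21.6
position: [0.5062, -0.0545, 0.088]
tcp_rot: [-0.001, 0.126, 0.992, 0.0]
wrist_force: [-5.1, 2.3, 9.6]
finger_gap: 0.0
finger_force: 4.9
```

jog_arm --moves '[1,0,0,0.7,0,0,0,1,0,0,0.7,0,0,0,1,0,0,0.7,0,0,0]'

```text
time_s: 21.98
position: [0.5063, -0.0545, 0.088]
tcp_rot: [-0.001, 0.126, 0.992, 0.001]
wrist_force: [-6.9, 1.6, 14.2]
finger_gap: -0.003
finger_force: 7.0
```

jog_arm --moves '[1,0,0,-3,0,0,0,1,0,0,-8,0,0,0,1,0,0,-30,0,0,0,1,0,0,-70,0,0,0,1,50,0,-110,0,0,0,1,100,0,-110,0,0,0,1,100,0,-110,0,0,0,1,100,0,-110,0,0,0]'

```text
time_s: 22.98
position: [0.4108, -0.0301, 0.1969]
tcp_rot: [0.002, 0.126, 0.992, 0.0]
wrist_force: [0.8, -0.2, 0.2]
finger_gap: -0.002
finger_force: 0.0
```

```bash
python3 col.py; python3 look.py l10.png
```

```text
[ 0.41134084 -0.03018821  0.19705317] [ 0.42701206  0.08808318 -0.62624962]
left near/top/far [[77, 61, 68], [128, 52, 53], [247, 154, 63]]
mid near/top/far [[61, 61, 109], [95, 58, 118], [193, 57, 56]]
right near/top/far [[48, 52, 62], [46, 70, 192], [132, 55, 168]]
[ 0.41134084 -0.03018821  0.19705317] [ 0.42701206  0.08808318 -0.62624962]
```

View pics/l10.png

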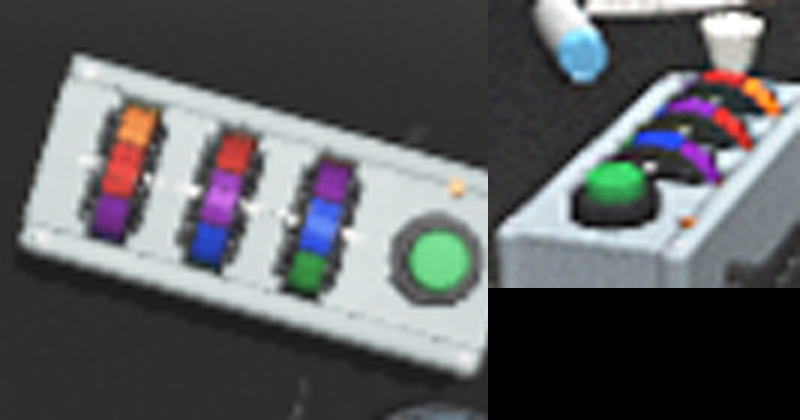

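Red, purple and blue sit centred at the pointers, at about (123,168), (222,197) and (321,227) px. The button is up and the arm is clear.

```bash
python3 -c "
from station import finish_job; print(finish_job())"
```

```text
the job is handed in; nothing more can be done
None
```

The wheels stand at red, purple and blue, and the enter button was pushed down to its stop and came back up. The highest force I read was about 16 N. The job is handed in after about 23 s, with the arm clear and no contact with the glassware or jars.

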